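Lay out the dosing station of a surface-tension bench

ROBOT

A 7-joint arm with a two-finger parallel gripper is mounted at the origin on the work surface. World frame = base frame: x ahead of the robot, y to its left, z up, the work surface at z = 0. Lengths are in m, angles in rad, forces in N, time in s.
With the tool pointing down it reaches from about 0.35 to 0.9 m from the base axis. Payload 8.1 kg.
Tool frame: the origin (TCP) lies at the centre of the arm's flange, where the gripper is bolted on; the fingertips stand 178 mm ahead of it and the grasp point (between the pads) lies 159 mm ahead of it; z points along the fingers, y is the direction in which the jaws open and shut (so a half turn about z gives the same grasp; the last joint's range is limited). The gripper opens to 92 mm and grips with 3 to 60 N. Pads are 19 mm wide; open, the fingers measure 130 mm over their backs; the gripper's body (75 mm by 190 mm) begins 47 mm behind the grasp point.
Start: joints at [-1.253, 0.434, 0.025, 1.573, -0.012, 1.134, -0.075], TCP at [0.255, 0.57, 0.405] pointing down, gripper open.
Joint ranges: [-2.62, 2.62], [-0.44, 2.09], [-1.27, 1.32], [0.08, 2.57], [-1.32, 4.46], [0.12, 2], [-2.74, 2.74]. Speed limits (rad/s): [2.22, 2.22, 3.01, 3.01, 3.14, 3.14, 3.14].

INTERFACE

Orientations are given as a rotation vector (axis times angle).
In Python, from cell import arm, get_image, camera_model gives the robot as it stands. The module is installed in compiled form; this text tells all that it offers.
- The arm moves only by the shell command python3 -m pendant 'ROWS' [FORCE]. ROWS is JSON, a list that holds one entry, the list of rows, each a list of 7 numbers: the shift along the tool's x, y, z in mm, then the turn, a rotation vector about the tool's x, y, z in rad, then the closure, from -1 (fully open) to 1 (shut). In form: [[[x, y, z, rx, ry, rz, hand], ...]]. A call has 1 to 20 rows; each row is the pose to reach, as a shift and turn from the pose commanded when the call began, along the tool's axes at that moment; what a row does not reach only later rows make up. A row lasts 1/8 s, in which the tool goes at most 62.5 mm and 10.7 degrees, less where a joint would pass 70% of its speed; a pose out of reach is approached as far as the arm can. A call with a gripper value outside its range is refused whole. The fingers move at their own pace and stop on an object; FORCE is the grip in N (left out, the last holds). Time passes only in rows, so rows that repeat a pose let the fingers close. It gives the time, the measured TCP pose, the force and the opening at its end, in the units of the state.
- arm.observe(): the state, without advancing time (a new reading comes with each control period).
- get_image(name): name is "scene" or "top" or "wrist"; returns the picture (400x640x3 uint8, red, green, blue); there is no depth.
- camera_model(name): a dict with "fx", "fy", "cx", "cy" (pixels), "k1" (the pictures are not rectified: a ray, as slopes to the right and down, at radius r is drawn at 1 + k1 r^2 times it, then the intrinsics apply), "position" and "orientation" of the camera in the world; the wrist camera has in their place "T_tool_cam" (4x4, takes a point from camera to tool coordinates, whose origin is the TCP and whose axes are the flange's). Camera axes: x right, y down, z forward; pixel columns grow to the right and rows downward; lengths in m; the calibration is good to about 2 mm. A picture is of the moment at which its call begins: read the wrist's pose just before it. camera_model takes no time and is no camera call.
- arm.sign_off(): hands the job in, once; it reports no verdict.
The state is a dict: "clock": time; "joints": joint angles; "dq": joint speeds; "joint_efforts": joint torques, N m; "position": TCP position; "ee_rot": TCP orientation; "force": force on the tool from outside, world axes, zero at the start; "ft_torque": the same for the moment, N m; "width": opening from 0.0 (shut) to 1.0 (fully open).
Only numpy, scipy, OpenCV 4.12 (cv2) and the standard library are available. Lean on these libraries where they do the work, as an engineer would, in place of code of your own. Each camera call takes 0.05 s, during which the arm holds its last target.

TASK

Lay out the station on the light blue mat for the next measurement: put the white platen centred on top of the black ribbed stand and the empty glass beaker upright and centred on the platen. Stand the amber bottle on the printed circle between the stand and the white dosing unit on the mat, the blue bottle on the circle directly behind the stand, and the jar with the green lid on the circle directly behind the dosing unit, each upright and inside its circle (behind means on the far side, away from the robot, square to the mat). Never tip the beaker, leave the red-capped conical flask where it is, and let go of everything.

Things in the scene. Friction and masses are not known exactly. Their poses are not given: they have to be found in the camera images.
- mat: light blue mat, fixed, 230 (x) by 340 (y) by 3 mm; origin at the centre of its underside, on the bench (z = 0). Its x points away from the robot (within 0.25 rad of world x), y to the left. Six white 72 mm circles on it, centred at x = -55 (front row) and +55 mm (rear), y = -110, 0, +110 mm. Stand and unit are on the two outer front ones, sides vary; the rear middle one is not used
- stand: black ribbed round stand with a flat black top 74 mm across, 60 mm tall, fixed on the mat; origin at the centre of its underside (on the mat's top), axes parallel to the mat's: the circle behind it is at +110 mm in its x
- unit: white dosing unit with a dark sloping panel and a small screen, 75 (x) by 80 (y) by 85 mm tall, fixed on the mat; origin at the centre of its underside (on the mat's top), axes parallel to the mat's: the circle behind it is at +110 mm in its x
- platen: loose white plastic disc, 60 mm across, 20 mm thick, about 0.12 kg, with a thin grey ring drawn on its flat top; lies flat on the bench; origin at the centre of its underside, z up
- beaker: loose empty open glass beaker, round, straight-sided, 52 mm across, 55 mm tall, wall 3 mm, about 0.07 kg, upright on the bench; origin at the centre of its underside, z up
- jar: loose squat white jar with a green lid, 65 mm tall: jar 54 mm across up to 44 mm, lid 56 mm across above that; about 0.15 kg, upright on the bench; origin at the centre of its underside, z up
- flask: loose conical glass flask with pinkish contents and a red cap, 62 mm across at the foot, cap 30 mm across, 95 mm tall; not to be moved; origin at the centre of its underside, z up. The five things to move and the flask start in any order on the bench beside the mat, three left and three right, 95 mm or more apart between centres
- amber: loose amber bottle with a yellow cap, 100 mm tall: body 46 mm across up to 60 mm, then a shoulder, then the screw cap 34 mm across from 74 mm to the top; about 0.16 kg, upright on the bench; origin at the centre of its underside, z up
- blue: loose blue bottle with a blue cap, 100 mm tall: body 46 mm across up to 60 mm, then a shoulder, then the screw cap 34 mm across from 74 mm to the top; about 0.16 kg, upright on the bench; origin at the centre of its underside, z up

How it is judged:
By the outcome, as a careful person would: the job done as asked, in the order asked, and still so for the second after the job is handed in, with the robot touching nothing.
It also fails if it takes over 128 s, if anything falls off the work surface, if the arm or the gripper's body presses on something with over 40 N, if the wrist force passes 120 N, or if a joint passes its speed limit or range.

## Working session

There is one attempt and no reset: what is moved stays moved. The work goes in short steps, Python scripts to look and compute and a shell command to move; the robot and the scene stay as the last step left them, time stands still between calls to the robot, and variables do not carry over. Pictures are saved under pics/ and viewed, and the job is handed in when it is done.

```bash
mkdir -p pics
python3 - <<'E'
from cell import arm,get_image,camera_model
import cv2
print({k:v for k,v in arm.observe().items()})
for n in ["scene","top","wrist"]:
    print(n,camera_model(n))
    cv2.imwrite(f"pics/{n}0.png",get_image(n)[:,:,::-1])
E
```

```text
{'clock': 0.0, 'joints': array([-1.25258062,  0.43519334,  0.02498742,  1.57407178, -0.01163585,
        1.13396735, -0.07508728]), 'dq': array([ 0.00077986, -0.00014701, -0.00187403, -0.00131795, -0.00073233,
       -0.00092481,  0.00088934]), 'joint_efforts': array([ 1.10269655e-03, -6.67849874e+01,  9.85529087e-01, -3.14477956e+01,
       -6.05331617e-02,  4.23196005e-02,  1.38048636e-04]), 'position': array([0.25525468, 0.57025732, 0.40397312]), 'ee_rot': array([-6.56237147e-01, -3.07207909e+00,  2.32536335e-03]), 'force': array([ 0.33208478,  0.21768259, -0.97899404]), 'ft_torque': array([-0.01546302,  0.01366715, -0.0049773 ]), 'width': 1.002721201189753}
scene {'fx': 432.3051791139168, 'fy': 432.3051791139168, 'cx': 314.7698750114299, 'cy': 197.30192590253486, 'k1': -0.1106240137447308, 'position': array([ 1.24389749, -0.48871787,  0.78785252]), 'orientation': array([-2.04880982, -1.09416841,  0.51121265])}
top {'fx': 447.06277099565415, 'fy': 447.06277099565415, 'cx': 321.6399691586925, 'cy': 200.77762804774628, 'k1': -0.08621366597373756, 'position': array([0.38545225, 0.00833604, 1.14143559]), 'orientation': array([-2.19422591,  2.17261228, -0.09100229])}
wrist {'fx': 346.45558215327907, 'fy': 346.45558215327907, 'cx': 315.989616706194, 'cy': 199.55095380747255, 'k1': -0.06529753633645405, 'T_tool_cam': array([[ 7.24995828e-05, -9.51241566e-01, -3.08446879e-01,
         8.40843969e-02],
       [ 9.99999993e-01,  9.64438628e-05, -6.23829583e-05,
        -6.65910739e-04],
       [ 8.90890714e-05, -3.08446872e-01,  9.51241567e-01,
         1.90520427e-02],
       [ 0.00000000e+00,  0.00000000e+00,  0.00000000e+00,
         1.00000000e+00]])}
```

View pics/top0.png

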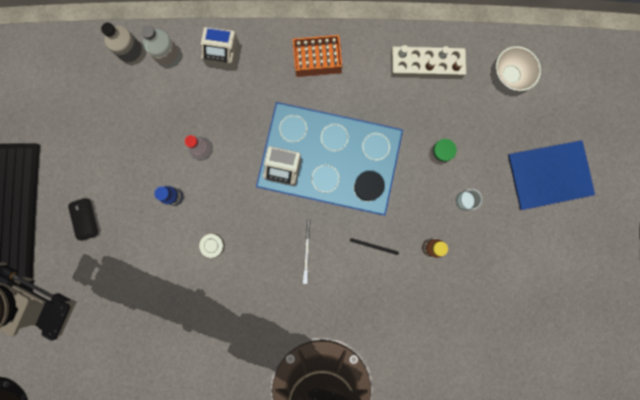

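View pics/scene0.png

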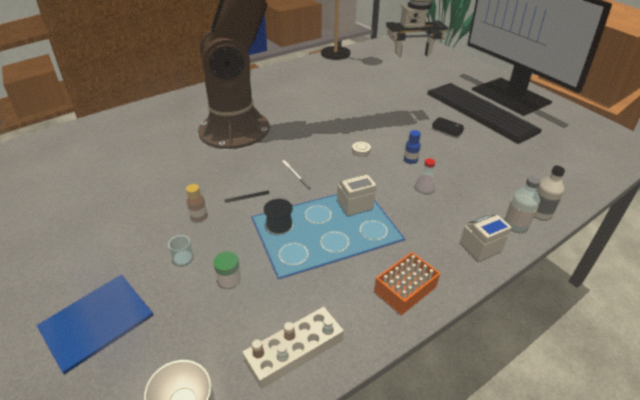

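View pics/wrist0.png

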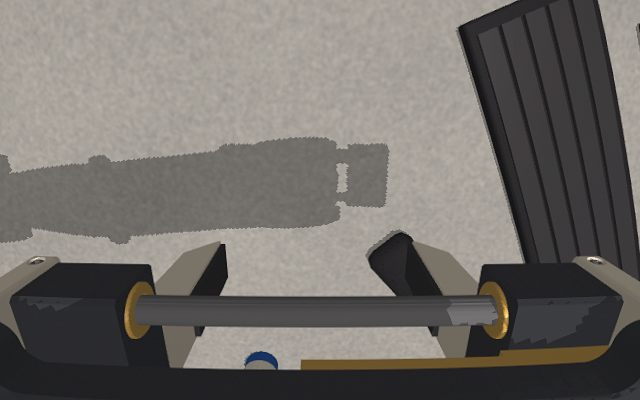

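The top view shows the mat with corners at about (277,102), (402,129), (386,214) and (258,186). The unit is front-left at (282,166) and the stand front-right at (369,185). On the left are the flask (195,146), blue bottle (168,195) and platen (210,245). On the right are the jar (445,150), beaker (469,199) and amber bottle (437,248). Next I'll enlarge these.

Run:
```python
import cv2,numpy as np
im=cv2.imread("pics/top0.png")
def crop(x0,y0,w,h,s):
    c=cv2.resize(im[y0:y0+h,x0:x0+w],None,fx=s,fy=s,interpolation=cv2.INTER_CUBIC)
    for x in range((x0+9)//10*10,x0+w,10):
        cv2.line(c,((x-x0)*s,0),((x-x0)*s,6),(0,0,255),1); cv2.putText(c,str(x),((x-x0)*s,16),0,.35,(0,0,255))
    for y in range((y0+9)//10*10,y0+h,10):
        cv2.line(c,(0,(y-y0)*s),(6,(y-y0)*s),(0,0,255),1); cv2.putText(c,str(y),(8,(y-y0)*s+4),0,.35,(0,0,255))
    return c
cv2.imwrite("pics/c_mat.png",crop(250,95,160,125,5-1+0))
a=crop(140,125,90,130,4); b=crop(415,130,90,130,4)
cv2.imwrite("pics/c_lr.png",np.hstack([a,b]))
```

```text
(no output)
```

View pics/c_mat.png

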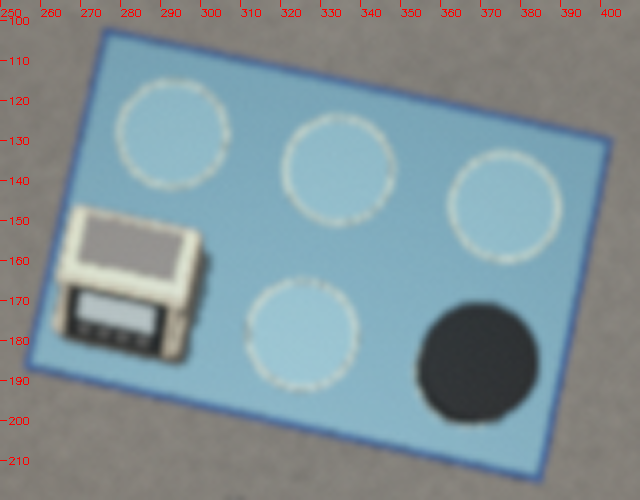

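View pics/c_lr.png

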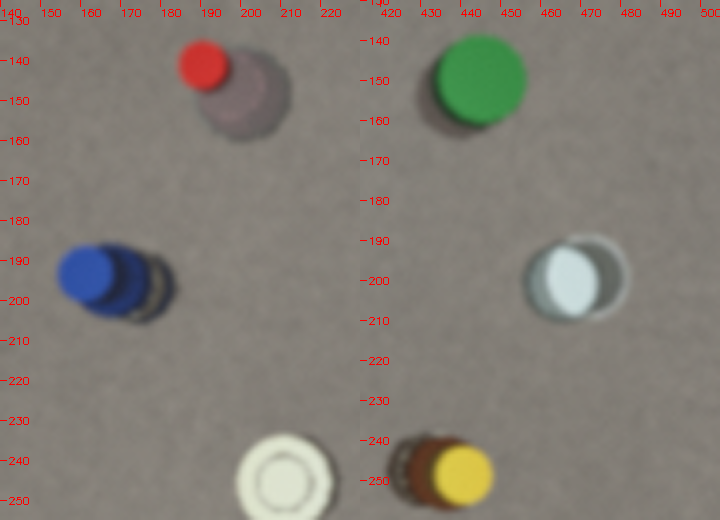

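```bash
cat > h.py <<'E'
from cell import arm,get_image,camera_model
import numpy as np,cv2
from scipy.spatial.transform import Rotation as R
from scipy.optimize import least_squares
def campose(n,st=None):
    m=camera_model(n)
    if n!="wrist": return m,R.from_rotvec(m["orientation"]).as_matrix(),m["position"]
    T=m["T_tool_cam"];Rt=R.from_rotvec(st["ee_rot"]).as_matrix()
    return m,Rt@T[:3,:3],st["position"]+Rt@T[:3,3]
def ray(n,u,v,z,st=None):
    m,Rc,p=campose(n,st)
    d=np.array([(u-m["cx"])/m["fx"],(v-m["cy"])/m["fy"]]);s=d.copy()
    for _ in range(20): s=d/(1+m["k1"]*(s@s))
    w=Rc@np.array([s[0],s[1],1]); return (p+w*(z-p[2])/w[2])[:2]
def proj(n,P,st=None):
    m,Rc,p=campose(n,st); c=Rc.T@(np.array(P)-p); s=c[:2]/c[2]; s=s*(1+m["k1"]*(s@s))
    return np.array([s[0]*m["fx"]+m["cx"],s[1]*m["fy"]+m["cy"]])
def fitmat(px):  # list of (mx,my,world xy)
    f=lambda q:np.ravel([[q[0]+np.cos(q[2])*a-np.sin(q[2])*b-w[0],q[1]+np.sin(q[2])*a+np.cos(q[2])*b-w[1]] for a,b,w in px])
    r=least_squares(f,[.6,0,0]); return r.x,f(r.x).reshape(-1,2)
E
python3 - <<'E'
from h import *
np.set_printoptions(precision=4,suppress=True)
L=[(.055,.11,293.2,128.3),(.055,0,334.7,137.5),(.055,-.11,376.2,146.5),(-.055,0,325.5,178.5),(.115,.17,277,102.5),(.115,-.17,402.3,129.5),(-.115,-.17,385.3,215),(-.115,.17,257,187)]
q,res=fitmat([(a,b,ray("top",u,v,.003)) for a,b,u,v in L])
print("mat",q);print(res)
W=lambda a,b:q[:2]+np.array([np.cos(q[2])*a-np.sin(q[2])*b,np.sin(q[2])*a+np.cos(q[2])*b])
print("stand",W(-.055,-.11),ray("top",369.5,185.7,.063))
print("amberT",W(-.055,0),"blueT",W(.055,-.11),"jarT",W(.055,.11))
for n,u,v,z in [("flask",190.5,141.2,.095),("blue",162,193.2,.1),("platen",210.8,245.5,.02),("jar",445.5,149.5,.065),("beaker",471.8,199.2,.055),("amber",441,248.6,.1)]:
    print(n,ray("top",u,v,z))
s=arm.observe();print(R.from_rotvec(s["ee_rot"]).as_matrix())
E
```

```text
mat [ 0.5863 -0.0176 -0.2053]
[[-0.0006 -0.0003]
 [ 0.0002 -0.0002]
 [ 0.0001 -0.0003]
 [-0.0003 -0.0006]
 [ 0.0019  0.0028]
 [ 0.0007 -0.0029]
 [-0.0014 -0.0012]
 [-0.0007  0.0027]]
stand [ 0.51   -0.1141] [ 0.5085 -0.1122]
amberT [ 0.5324 -0.0064] blueT [ 0.6177 -0.1365] jarT [0.6625 0.0788]
flask [0.6078 0.3189]
blue [0.4818 0.3812]
platen [0.3586 0.2806]
jar [ 0.6    -0.2997]
beaker [ 0.4788 -0.3667]
amber [ 0.3583 -0.2761]
[[-0.9128  0.4084 -0.0003]
 [ 0.4084  0.9128 -0.0011]
 [-0.0001 -0.0012 -1.    ]]
```

```bash
cat >> h.py <<'E'
MY=-0.2053
def goal(x,y,z,yaw=None,st=None):
    """TCP-axis goal; z = grasp point height; yaw = tool-x world angle"""
    st=st or arm.observe(); Rt=R.from_rotvec(st["ee_rot"])
    if yaw is None: X=Rt.as_matrix()[:,0]; yaw=np.arctan2(X[1],X[0])
    G=R.from_matrix(np.array([[np.cos(yaw),np.sin(yaw),0],[np.sin(yaw),-np.cos(yaw),0],[0,0,-1]]))
    d=Rt.inv().apply(np.array([x,y,z+.159])-st["position"])*1000
    print("shift",d.round(1),"turn",(Rt.inv()*G).as_rotvec().round(4))
def snap(n,f,crop=None,s=1):
    st=arm.observe(); im=get_image(n)[:,:,::-1]; cv2.imwrite(f"pics/{f}.png",im)
    return st,im
def view(f,out,x0,y0,w,h,s):
    im=cv2.imread(f"pics/{f}.png")
    c=cv2.resize(im[y0:y0+h,x0:x0+w],None,fx=s,fy=s,interpolation=cv2.INTER_CUBIC)
    st=10 if s>=3 else 20
    for x in range((x0+st-1)//st*st,x0+w,st):
        cv2.line(c,((x-x0)*s,0),((x-x0)*s,6),(0,0,255),1); cv2.putText(c,str(x),((x-x0)*s,16),0,.35,(0,0,255))
    for y in range((y0+st-1)//st*st,y0+h,st):
        cv2.line(c,(0,(y-y0)*s),(6,(y-y0)*s),(0,0,255),1); cv2.putText(c,str(y),(8,(y-y0)*s+4),0,.35,(0,0,255))
    cv2.imwrite(f"pics/{out}.png",c)
E
python3 -c "
from h import *
goal(.3586,.2806,.20,np.pi+MY)"
```

```text
shift [-212.7 -222.2   45.4] turn [-0.0012  0.     -0.2154]
```

```bash
python3 -m pendant '[[[-213,-222,45,-0.0012,0,-0.2154,-1],[-213,-222,45,-0.0012,0,-0.2154,-1],[-213,-222,45,-0.0012,0,-0.2154,-1],[-213,-222,45,-0.0012,0,-0.2154,-1],[-213,-222,45,-0.0012,0,-0.2154,-1],[-213,-222,45,-0.0012,0,-0.2154,-1],[-213,-222,45,-0.0012,0,-0.2154,-1],[-213,-222,45,-0.0012,0,-0.2154,-1],[-213,-222,45,-0.0012,0,-0.2154,-1],[-213,-222,45,-0.0012,0,-0.2154,-1]]]' 20
python3 - <<'E'
from h import *
st,im=snap("wrist","w1"); print(st["clock"],st["position"],R.from_rotvec(st["ee_rot"]).as_matrix().round(4),st["joints"].round(2))
print(proj("wrist",[.3586,.2806,.02],st))
E
```

```text
clock: 1.4
position: [0.3588, 0.2814, 0.3597]
ee_rot: [0.32, 3.125, 0.002]
force: [-0.5, -0.4, 0.4]
width: 0.997
1.4 [0.35879866 0.28144102 0.35970297] [[-9.792e-01  2.028e-01  3.000e-04]
 [ 2.028e-01  9.792e-01  1.200e-03]
 [-1.000e-04  1.200e-03 -1.000e+00]] [-0.83  0.21  0.05  2.03 -0.02  0.9   0.6 ]
[315.34533166 179.84878274]
```

View pics/w1.png

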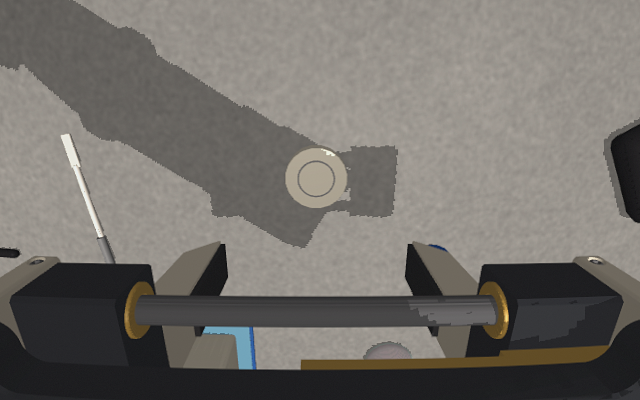

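The wrist view shows the platen's top centred near (316.5,178), 1–2 px from where I predicted it. I'll descend using the wrist measurement.

Run:
```python
from h import *
view("w1","w1c",270,130,100,90,6)
st=arm.observe()
p=ray("wrist",316.5,178,.02,st);print(p)
goal(p[0],p[1],.022,np.pi+MY)
```

```text
[0.35705314 0.28187968]
shift [  1.9   0.  178.7] turn [0.0012 0.0001 0.0008]
```

View pics/w1c.png

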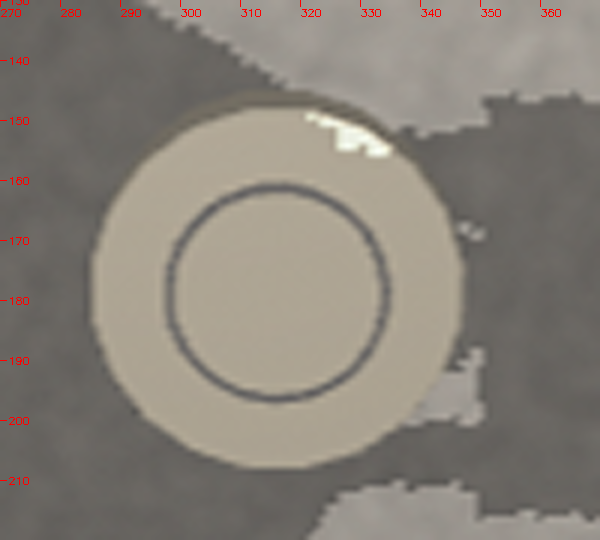

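```bash
python3 -m pendant '[[[1,0,60,0.0012,0,0,-1],[1,0,120,0.0012,0,0,-1],[1,0,165,0.0012,0,0,-1],[1,0,178,0.0012,0,0,-1],[1,0,178,0.0012,0,0,-1],[1,0,178,0.0012,0,0,1],[1,0,178,0.0012,0,0,1],[1,0,178,0.0012,0,0,1],[1,0,178,0.0012,0,0,1],[1,0,178,0.0012,0,0,1],[1,0,178,0.0012,0,0,1]]]' 20
```

```text
clock: 2.82
position: [0.3583, 0.2814, 0.1823]
ee_rot: [0.322, 3.124, 0.001]
force: [-1.1, -0.2, 7.3]
width: 0.645
```

```bash
python3 -m pendant '[[[0,0,-60,0,0,0,1],[0,0,-120,0,0,0,1],[0,0,-178,0,0,0,1],[0,0,-178,0,0,0,1]]]' 
python3 -c "
from h import *
goal(.5095,-.1135,.20,np.pi+MY)"
```

```text
clock: 3.32
position: [0.359, 0.2819, 0.3639]
ee_rot: [0.322, 3.12, 0.01]
force: [0.6, -0.1, -2.4]
width: 0.649
shift [-228.1 -356.4    3.4] turn [ 0.0069  0.0045 -0.0003]
```

```bash
python3 -m pendant '[[[-57,-89,0,0,0,0,1],[-114,-178,0,0,0,0,1],[-171,-267,0,0,0,0,1],[-228,-356,0,0,0,0,1],[-228,-356,0,0,0,0,1],[-228,-356,0,0,0,0,1],[-228,-356,0,0,0,0,1],[-228,-356,0,0,0,0,1],[-228,-356,0,0,0,0,1],[-228,-356,0,0,0,0,1],[-228,-356,0,0,0,0,1]]]'
python3 - <<'E'
from h import *
st,im=snap("wrist","w2"); print(st["position"],R.from_rotvec(st["ee_rot"]).as_matrix()[:,2].round(4),st["joints"].round(2))
print(proj("wrist",[.5095,-.1135,.063],st),proj("wrist",list(st["position"]-[0,0,.159]),st))
E
```

```text
clock: 4.7
position: [0.5085, -0.1126, 0.3597]
ee_rot: [-0.319, -3.125, -0.001]
force: [-0.5, -0.4, -1.6]
width: 0.651
[ 0.50850365 -0.11263105  0.35968416] [-1.e-04  4.e-04 -1.e+00] [-0.14  0.32  0.33  1.9  -0.12  0.94  1.61]
[315.85206582 194.33830651] [317.19205204 279.78489565]
```

View pics/w2.png

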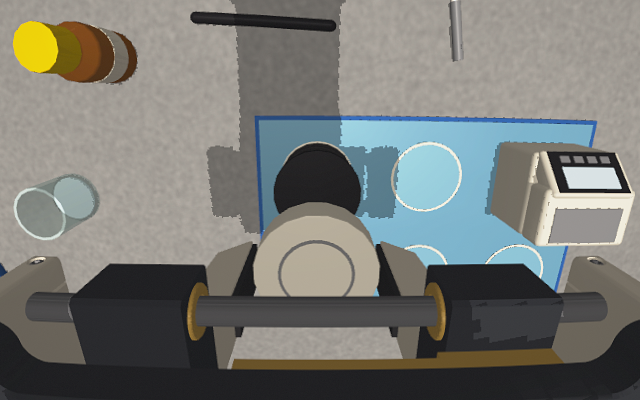

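Run:
```python
from h import *
view("w2","w2c",250,105,220,150,3)
st=arm.observe()
# model ellipse points for candidate stand centre
for c in [(.5095,-.1135),(.5085,-.1122)]:
  a=np.linspace(0,2*np.pi,200); P=np.array([proj("wrist",[c[0]+.037*np.cos(t),c[1]+.037*np.sin(t),.063],st) for t in a])
  C=np.array([proj("wrist",[c[0]+.022*np.cos(-.2053+np.pi/2)*5+.036*np.cos(t),c[1]+.11*np.sin(-.2053+np.pi/2)+.036*np.sin(t),.003],st) for t in a])
  print(P.min(0),P.max(0),C.min(0),C.max(0))
```

```text
[271.98995159 150.25047484] [360.2124478  234.67101746] [389.52053668 141.22034625] [460.14254046 210.41663997]
[273.20843802 148.71975863] [361.54744679 233.3601889 ] [390.65508451 139.96073905] [461.32742228 209.29160424]
```

View pics/w2c.png

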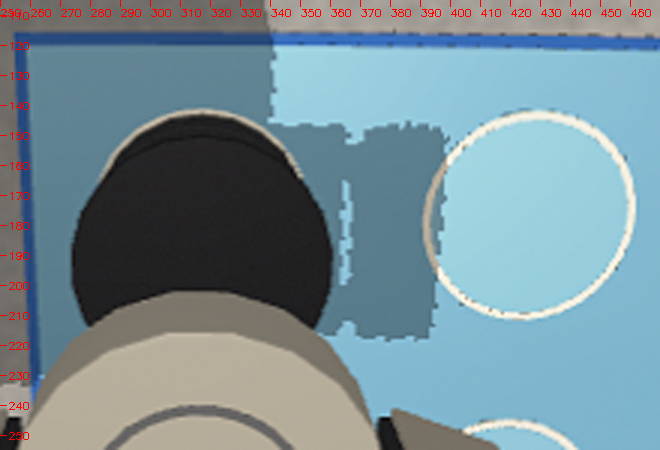

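Run:
```python
from h import *
view("w2","w2d",240,195,150,115,5)
st=arm.observe();Rt=R.from_rotvec(st["ee_rot"]).as_matrix()
for dz in (.156,.161):
 for ox in (0,.003):
  for r in (.030,.0181):
   a=np.linspace(0,2*np.pi,200); P=np.array([proj("wrist",st["position"]+Rt@[ox+r*np.cos(t),r*np.sin(t),dz],st) for t in a])
   print(dz,ox,r,P.min(0).round(1),P.max(0).round(1))
```

```text
0.156 0 0.03 [251.1 221.6] [383.6 337.1]
0.156 0 0.0181 [277.4 247. ] [357.3 316.6]
0.156 0.003 0.03 [250.7 214.9] [384.  332.1]
0.156 0.003 0.0181 [277.1 240.7] [357.6 311.3]
0.161 0 0.03 [253.  217.4] [381.6 330.3]
0.161 0 0.0181 [278.5 242.1] [356.1 310.2]
0.161 0.003 0.03 [252.6 210.9] [382.  325.3]
0.161 0.003 0.0181 [278.3 236. ] [356.4 304.9]
```

View pics/w2d.png

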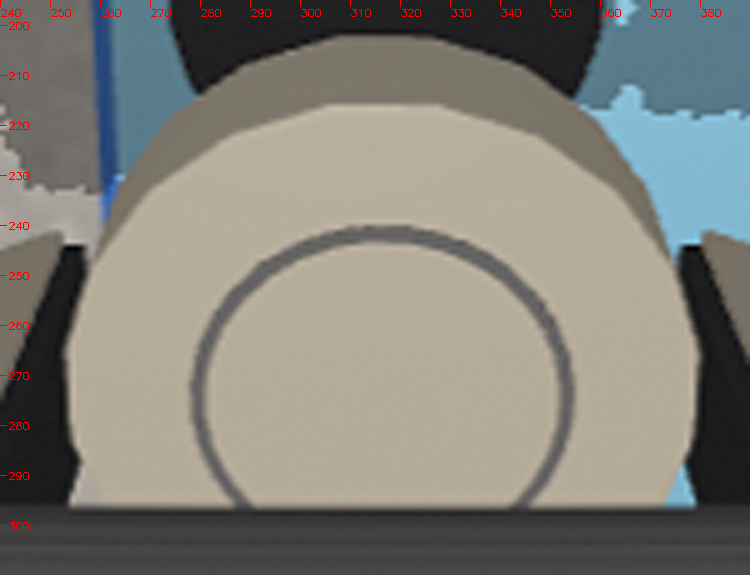

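```bash
python3 -m pendant '[[[-1,0.5,60,0,0,0,1],[-1,0.5,100,0,0,0,1],[-1,0.5,110,0,0,0,1],[-1,0.5,114,0,0,0,1],[-1,0.5,114,0,0,0,1],[-1,0.5,114,0,0,0,1],[-1,0.5,114,0,0,0,1]]]'
```

```text
clock: 5.62
position: [0.51, -0.1136, 0.2466]
ee_rot: [0.322, 3.123, 0.0]
force: [0.7, -0.3, -1.3]
width: 0.647
```

```bash
python3 -m pendant '[[[0,0,0.6,0,0,0,1],[0,0,0.6,0,0,0,1],[0,0,0.6,0,0,0,-0.5],[0,0,0.6,0,0,0,-1],[0,0,0.6,0,0,0,-1],[0,0,0.6,0,0,0,-1],[0,0,-40,0,0,0,-1],[0,0,-100,0,0,0,-1],[0,0,-115,0,0,0,-1],[0,0,-115,0,0,0,-1]]]'
python3 - <<'E'
from h import *
st,im=snap("wrist","w3"); print(st["position"],R.from_rotvec(st["ee_rot"]).as_matrix()[:,2].round(4))
view("w3","w3c",230,100,250,150,3)
a=np.linspace(0,2*np.pi,200)
for c in [(.5094,-.1125)]:
  for r,z in ((.037,.063),(.03,.083)):
   P=np.array([proj("wrist",[c[0]+r*np.cos(t),c[1]+r*np.sin(t),z],st) for t in a])
   print(r,P.min(0).round(1),P.max(0).round(1))
E
```

```text
clock: 6.88
position: [0.5099, -0.1135, 0.3615]
ee_rot: [0.322, 3.123, 0.001]
force: [-0.1, -0.1, -0.4]
width: 0.999
[ 0.50992408 -0.11348986  0.361478  ] [ 2.4e-03  1.0e-04 -1.0e+00]
0.037 [273.6 146.9] [361.6 231.3]
0.03 [279.5 160.5] [355.9 233.2]
```

View pics/w3c.png

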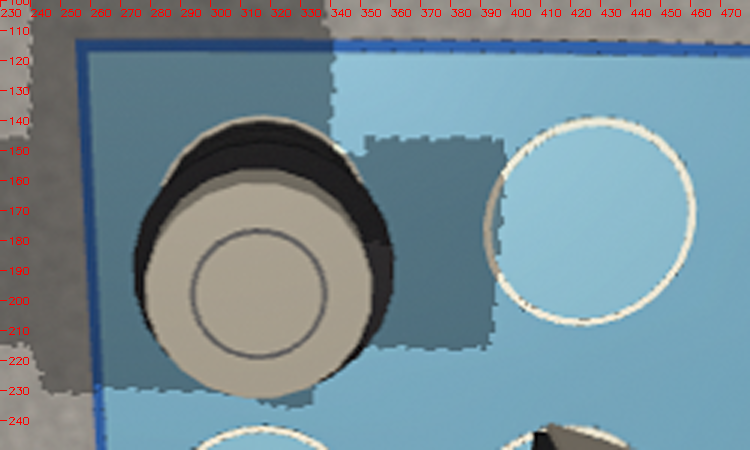

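The platen sits flat on the stand. The platen's ring centre is at about (316.3,197) and the stand's centre at x≈317.7, so it is about 1 mm off. The beaker is next.

```bash
python3 -c "
from h import *
goal(.4788,-.3667,.19,np.pi+MY)"
```

```text
shift [ -21.6 -254.3   11.1] turn [ 0.0003 -0.0001 -0.    ]
```

```bash
python3 -m pendant '[[[-22,-254,11,0,0,0,-1],[-22,-254,11,0,0,0,-1],[-22,-254,11,0,0,0,-1],[-22,-254,11,0,0,0,-1],[-22,-254,11,0,0,0,-1],[-22,-254,11,0,0,0,-1],[-22,-254,11,0,0,0,-1],[-22,-254,11,0,0,0,-1],[-22,-254,11,0,0,0,-1]]]' 8
python3 - <<'E'
from h import *
st,im=snap("wrist","w4"); print(st["position"],R.from_rotvec(st["ee_rot"]).as_matrix().round(4),st["joints"].round(2))
view("w4","w4c",240,100,200,150,4)
a=np.linspace(0,2*np.pi,200)
c=(.4788,-.3667)
for r,z in ((.026,.055),(.026,0)):
   P=np.array([proj("wrist",[c[0]+r*np.cos(t),c[1]+r*np.sin(t),z],st) for t in a])
   print(r,z,P.min(0).round(1),P.max(0).round(1))
E
```

```text
clock: 8.05
position: [0.4799, -0.3657, 0.3499]
ee_rot: [0.32, 3.125, 0.0]
force: [-0.3, -0.1, 0.1]
width: 1.0
[ 0.479903   -0.36571799  0.34988408] [[-9.793e-01  2.025e-01  5.000e-04]
 [ 2.025e-01  9.793e-01  2.000e-04]
 [-4.000e-04  3.000e-04 -1.000e+00]] [ 0.29  0.46  0.39  1.72 -0.21  1.    2.12]
0.026 0.055 [284.  161.7] [346.5 221.6]
0.026 0 [288.9 150. ] [341.8 201.4]
```

View pics/w4c.png

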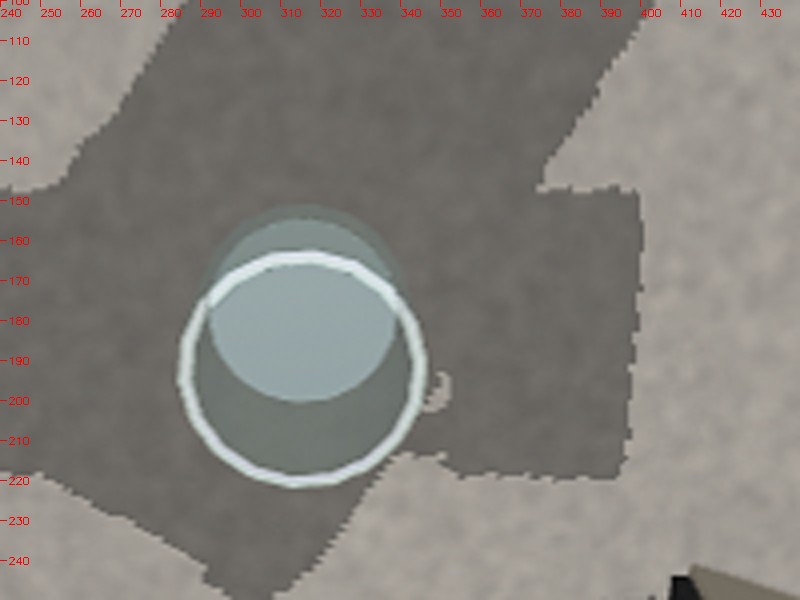

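```bash
python3 -m pendant '[[[1.2,-1,50,0,0,0,-1],[1.2,-1,100,0,0,0,-1],[1.2,-1,140,0,0,0,-1],[1.2,-1,155,0,0,0,-1],[1.2,-1,155,0,0,0,-1],[1.2,-1,155,0,0,0,-1],[1.2,-1,155,0,0,0,1],[1.2,-1,155,0,0,0,1],[1.2,-1,155,0,0,0,1],[1.2,-1,155,0,0,0,1],[1.2,-1,155,0,0,0,1],[1.2,-1,155,0,0,0,1],[1.2,-1,155,0,0,0,1]]]' 8
```

```text
clock: 9.72
position: [0.4781, -0.3673, 0.1948]
ee_rot: [0.322, 3.125, 0.0]
force: [-0.1, 0.6, 3.6]
width: 0.576
```

```bash
python3 -m pendant '[[[0,0,0,0,0,0,1],[0,0,-5,0,0,0,1],[0,0,-30,0,0,0,1],[0,0,-80,0,0,0,1],[0,0,-130,0,0,0,1],[0,0,-165,0,0,0,1],[0,0,-165,0,0,0,1],[0,0,-165,0,0,0,1]]]'
python3 -c "
from h import *
goal(.509,-.1132,.20,np.pi+MY)"
```

```text
clock: 10.72
position: [0.4778, -0.3671, 0.3591]
ee_rot: [-0.322, -3.124, -0.001]
force: [-0.5, -0.5, -1.2]
width: 0.574
shift [2.130e+01 2.549e+02 2.000e-01] turn [ 0.0005 -0.0006 -0.0001]
```

```bash
python3 -m pendant '[[[3,35,0,0,0,0,1],[7,85,0,0,0,0,1],[11,135,0,0,0,0,1],[15,185,0,0,0,0,1],[18,225,0,0,0,0,1],[21,247,0,0,0,0,1],[21,255,0,0,0,0,1],[21,255,0,0,0,0,1],[21,255,0,0,0,0,1],[21,255,0,0,0,0,1],[21,255,0,0,0,0,1],[21,255,0,0,0,0,1]]]'
python3 - <<'E'
from h import *
st,im=snap("wrist","w5"); print(st["position"],R.from_rotvec(st["ee_rot"]).as_matrix()[:,2].round(4))
snap("scene","s5");snap("top","t5")
Rt=R.from_rotvec(st["ee_rot"]).as_matrix()
a=np.linspace(0,2*np.pi,200)
for r,dz in ((.026,.1402),(.026,.1952)):
  P=np.array([proj("wrist",st["position"]+Rt@[r*np.cos(t),r*np.sin(t),dz],st) for t in a]);print("held",r,P.min(0).round(1),P.max(0).round(1))
c=(.509,-.1134)
for r,z in ((.03,.083),(.018,.083)):
   P=np.array([proj("wrist",[c[0]+r*np.cos(t),c[1]+r*np.sin(t),z],st) for t in a])
   print(r,z,P.min(0).round(1),P.max(0).round(1))
view("w5","w5c",230,140,200,150,4)
E
```

```text
clock: 12.22
position: [0.5095, -0.1137, 0.3598]
ee_rot: [0.323, 3.125, -0.0]
force: [0.3, 0.7, -1.5]
width: 0.574
[ 0.50949837 -0.11371111  0.35978055] [ 2.e-04 -0.e+00 -1.e+00]
held 0.026 [254.1 246.4] [380.9 354.1]
held 0.026 [270.6 201.5] [363.6 286. ]
0.03 0.083 [278.7 161.9] [355.4 234.9]
0.018 0.083 [294.1 177.3] [340.1 221.1]
```

View pics/w5c.png

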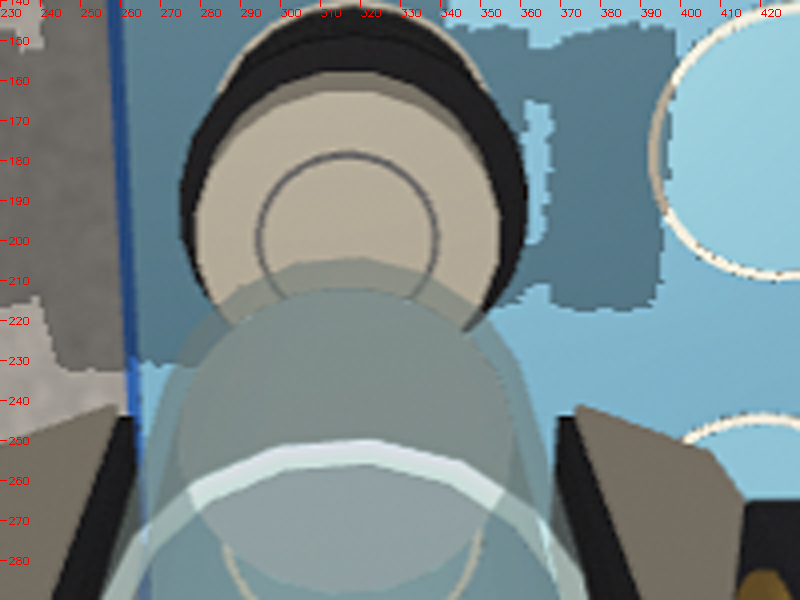

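```bash
python3 -m pendant '[[[1,0,35,0,0,0,1],[1,0,65,0,0,0,1],[1,0,77,0,0,0,1],[1,0,81,0,0,0,1],[1,0,81.5,0,0,0,1],[1,0,81.5,0,0,0,1],[1,0,81.5,0,0,0,1],[1,0,81.5,0,0,0,1]]]'
```

```text
clock: 13.38
position: [0.5087, -0.1133, 0.2786]
ee_rot: [0.322, 3.124, 0.0]
force: [0.4, 0.5, -0.6]
width: 0.575
```

Run:
```python
from h import *
snap("scene","s6"); view("s6","s6c",220,130,180,130,4)
```

```text
(no output)
```

View pics/s6c.png

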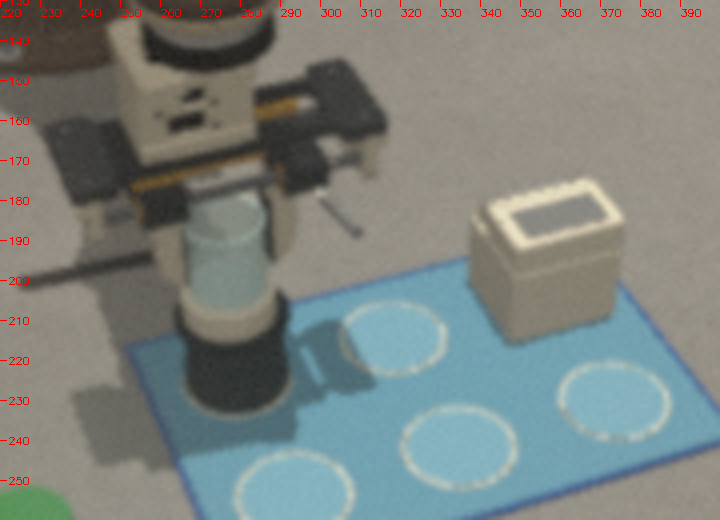

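The scene view shows the beaker upright on the platen, with its base centred at about (275,202). Now I'll release it.

```bash
python3 -m pendant '[[[0,0,0.4,0,0,0,1],[0,0,0.4,0,0,0,1],[0,0,0.4,0,0,0,-0.4],[0,0,0.4,0,0,0,-0.4],[0,0,0.4,0,0,0,-0.4],[0,0,0.4,0,0,0,-1],[0,0,0.4,0,0,0,-1],[0,0,-10,0,0,0,-1],[0,0,-50,0,0,0,-1],[0,0,-85,0,0,0,-1],[0,0,-85,0,0,0,-1],[0,0,-85,0,0,0,-1]]]'
python3 - <<'E'
from h import *
st,im=snap("wrist","w6"); print(st["position"])
view("w6","w6c",230,120,200,150,4)
a=np.linspace(0,2*np.pi,200)
c=(.5093,-.1140)
for r,z in ((.03,.083),(.026,.138),(.026,.083),(.018,.083)):
   P=np.array([proj("wrist",[c[0]+r*np.cos(t),c[1]+r*np.sin(t),z],st) for t in a])
   print(r,z,P.min(0).round(1),P.max(0).round(1))
goal(.3583,-.2761,.20,np.pi/2+MY)
E
```

```text
clock: 14.92
position: [0.5084, -0.1132, 0.3633]
ee_rot: [0.322, 3.125, 0.0]
force: [0.4, 0.3, -1.1]
width: 0.997
[ 0.50835215 -0.11315021  0.36325613]
0.03 0.083 [278.1 163.1] [353.7 235. ]
0.026 0.138 [275.4 187.9] [356.4 262.9]
0.026 0.083 [283.1 168.2] [348.7 230.5]
0.018 0.083 [293.2 178.2] [338.6 221.4]
shift [ 113.5 -190.1    3.8] turn [-8.0000e-04 -8.0000e-04  1.5707e+00]
```

View pics/w6c.png

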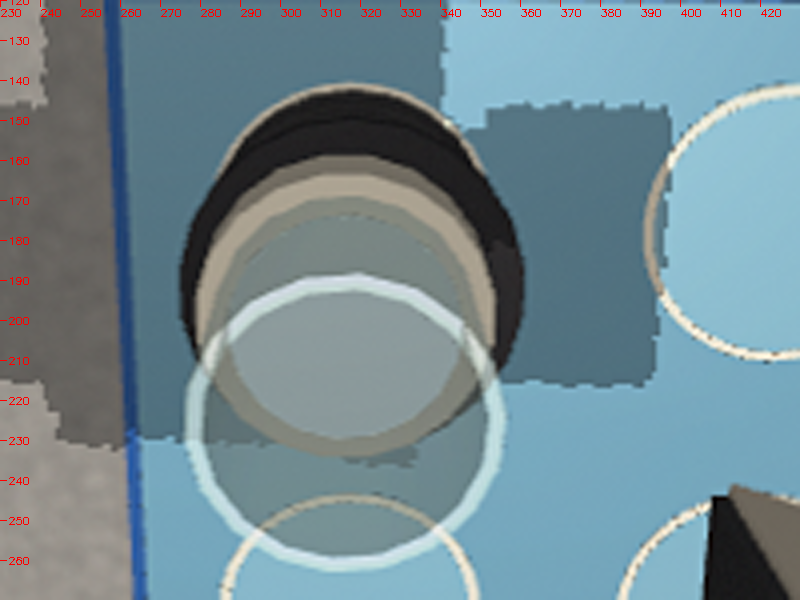

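The beaker rim is centred at (316,225), within about 0.5 mm of the platen. The amber bottle is next, with the jaws turned 90°.

```bash
python3 -m pendant '[[[30,-50,0,0,0,0.15,-1],[60,-100,0,0,0,0.33,-1],[90,-150,0,0,0,0.5,-1],[113,-190,0,0,0,0.68,-1],[113,-190,0,0,0,0.85,-1],[113,-190,0,0,0,1.03,-1],[113,-190,0,0,0,1.2,-1],[113,-190,0,0,0,1.38,-1],[113,-190,0,0,0,1.5707,-1],[113,-190,0,0,0,1.5707,-1],[113,-190,0,0,0,1.5707,-1],[113,-190,0,0,0,1.5707,-1]]]' 25
python3 - <<'E'
from h import *
st,im=snap("wrist","w7"); print(st["position"],R.from_rotvec(st["ee_rot"]).as_matrix().round(4),st["joints"].round(2))
a=np.linspace(0,2*np.pi,200)
c=(.3583,-.2761)
for r,z in ((.017,.1),(.023,0)):
   P=np.array([proj("wrist",[c[0]+r*np.cos(t),c[1]+r*np.sin(t),z],st) for t in a])
   print(r,z,P.min(0).round(1),P.max(0).round(1))
view("w7","w7c",220,100,200,200,3)
E
```

```text
clock: 16.48
position: [0.3591, -0.2762, 0.3631]
ee_rot: [-2.435, -1.985, 0.0]
force: [-0.2, 0.8, 0.9]
width: 0.999
[ 0.35910074 -0.27618712  0.36308324] [[ 2.016e-01  9.795e-01 -2.000e-04]
 [ 9.795e-01 -2.016e-01  1.000e-04]
 [ 1.000e-04 -2.000e-04 -1.000e+00]] [-0.1   0.23  0.78  2.07 -0.2   0.91  0.59]
0.017 0.1 [292.4 183. ] [338.1 226.3]
0.023 0 [292.9 151. ] [338. 195.]
```

View pics/w7c.png

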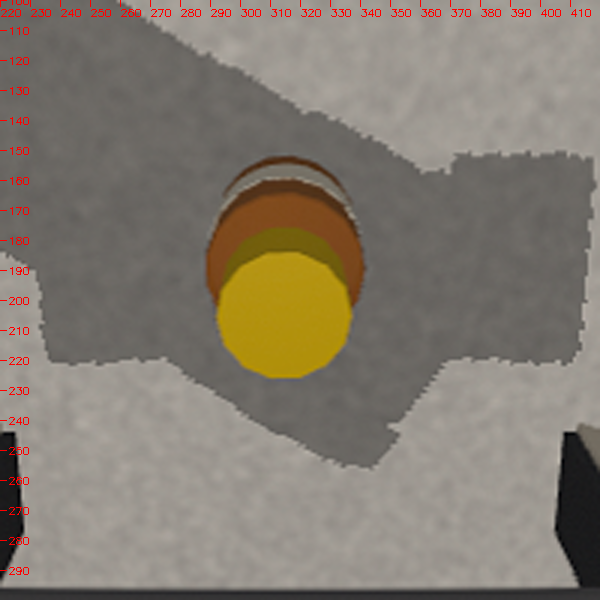

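```bash
python3 -m pendant '[[[0,-1,50,0,0,0,-1],[0,-1,95,0,0,0,-1],[0,-1,114,0,0,0,-1],[0,-1,118,0,0,0,-1],[0,-1,118,0,0,0,-1],[0,-1,118,0,0,0,1],[0,-1,118,0,0,0,1],[0,-1,118,0,0,0,1],[0,-1,118,0,0,0,1],[0,-1,118,0,0,0,1],[0,-1,118,0,0,0,1],[0,-1,118,0,0,0,1],[0,-1,118,0,0,0,1]]]' 25
python3 -c "
from h import *
print(arm.observe()['position'],arm.observe()['width'])"
```

```text
clock: 18.15
position: [0.3582, -0.276, 0.2452]
ee_rot: [-2.437, -1.982, -0.0]
force: [0.6, 0.3, -0.5]
width: 0.366
[ 0.35817676 -0.27600218  0.24519096] 0.36555515877356276
```

```bash
python3 -m pendant '[[[0,0,-10,0,0,0,1],[0,0,-60,0,0,0,1],[0,0,-120,0,0,0,1],[0,0,-170,0,0,0,1],[0,0,-180,0,0,0,1],[0,0,-180,0,0,0,1]]]'
python3 -c "
from h import *
goal(.532,-.0055,.266,np.pi/2+MY)"
```

```text
clock: 18.9
position: [0.3581, -0.2758, 0.4254]
ee_rot: [2.436, 1.982, 0.002]
force: [-0.4, 0.5, -2.0]
width: 0.367
shift [300.1 115.3   0.8] turn [ 0.0013 -0.0006  0.0004]
```

```bash
python3 -m pendant '[[[40,15,0,0,0,0,1],[95,36,0,0,0,0,1],[150,58,0,0,0,0,1],[205,79,0,0,0,0,1],[255,98,0,0,0,0,1],[290,111,0,0,0,0,1],[300,115,0,0,0,0,1],[300,115,0,0,0,0,1],[300,115,0,0,0,0,1],[300,115,0,0,0,0,1],[300,115,0,0,0,0,1]]]'
python3 - <<'E'
from h import *
st,im=snap("wrist","w8"); print(st["position"])
a=np.linspace(0,2*np.pi,200)
c=(.532,-.0055)
P=np.array([proj("wrist",[c[0]+.036*np.cos(t),c[1]+.036*np.sin(t),.003],st) for t in a]);print(P.min(0),P.max(0))
E
```

```text
clock: 20.27
position: [0.5317, -0.0065, 0.4254]
ee_rot: [2.439, 1.981, 0.001]
force: [0.0, 0.2, -1.5]
width: 0.367
[ 0.53169076 -0.00650531  0.42544165]
[285.55994651 129.97262982] [346.46707141 189.94778812]
```

View pics/w8.png

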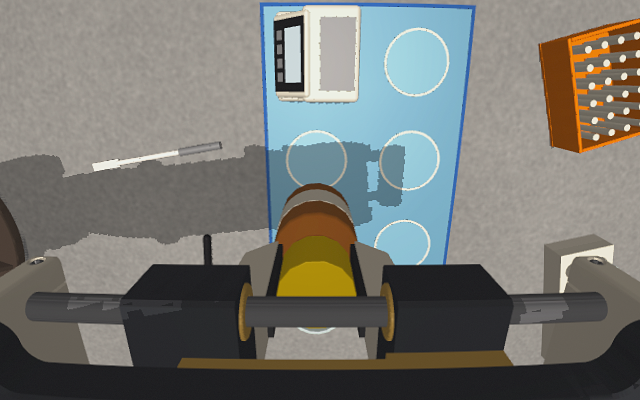

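The printed circle appears at x 286–347, y 130–190, as predicted. Lowering the amber bottle.

```bash
python3 -m pendant '[[[-1,0,40,0,0,0,1],[-1,0,95,0,0,0,1],[-1,0,145,0,0,0,1],[-1,0,168,0,0,0,1],[-1,0,175,0,0,0,1],[-1,0,176.5,0,0,0,1],[-1,0,176.5,0,0,0,1],[-1,0,176.5,0,0,0,1],[-1,0,176.5,0,0,0,1]]]'
```

```text
clock: 21.45
position: [0.532, -0.0067, 0.2493]
ee_rot: [2.437, 1.982, 0.002]
force: [0.5, -0.3, -0.7]
width: 0.365
```

```bash
python3 -m pendant '[[[0,0,0.8,0,0,0,1],[0,0,0.8,0,0,0,1],[0,0,0.8,0,0,0,-0.1],[0,0,0.8,0,0,0,-0.3],[0,0,0.8,0,0,0,-0.6],[0,0,0.8,0,0,0,-0.6],[0,0,-10,0,0,0,-0.6],[0,0,-50,0,0,0,-0.6],[0,0,-105,0,0,0,-0.6],[0,0,-120,0,0,0,-1],[0,0,-120,0,0,0,-1]]]'
python3 - <<'E'
from h import *
st,im=snap("wrist","w9"); snap("scene","s9"); print(st["position"],st["clock"])
a=np.linspace(0,2*np.pi,200)
c=(.532,-.0065)
P=np.array([proj("wrist",[c[0]+.017*np.cos(t),c[1]+.017*np.sin(t),.103],st) for t in a]);print(P.min(0),P.max(0))
goal(.4818,.3812,.2,np.pi+MY)
E
```

```text
clock: 22.82
position: [0.5319, -0.0067, 0.3698]
ee_rot: [2.436, 1.982, 0.004]
force: [-0.9, 0.1, 0.6]
width: 0.966
[ 0.53192992 -0.00669637  0.36980315] 22.825
[292.98867502 181.76012081] [338.04940964 224.49900265]
shift [ 369.5 -127.4    8.9] turn [-1.2000e-03 -9.0000e-04 -1.5706e+00]
```

View pics/w9.png

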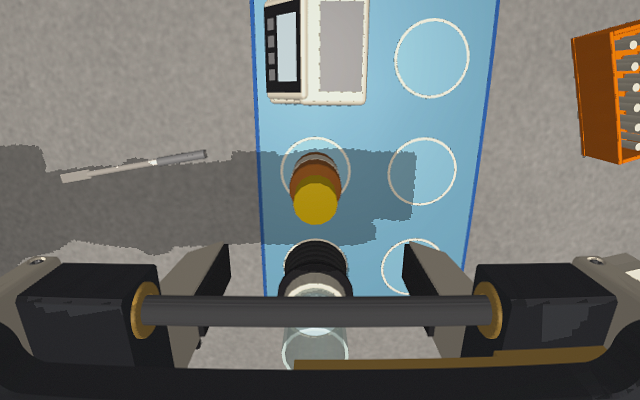

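View pics/s9.png

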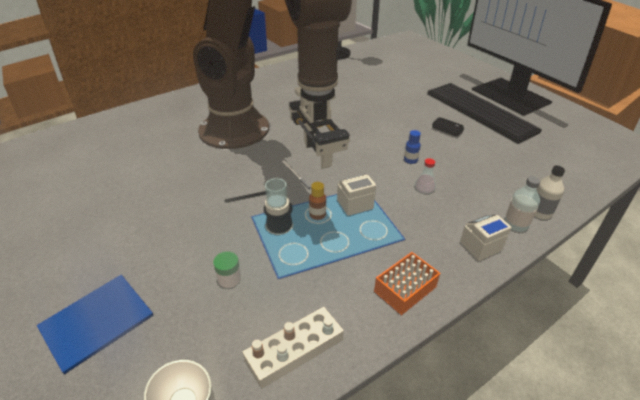

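The amber bottle is upright with its cap at (316,203), inside its circle, and the beaker is undisturbed. The blue bottle is next.

```bash
python3 -m pendant '[[[40,-14,0,0,0,-0.17,-1],[95,-33,2,0,0,-0.34,-1],[150,-52,4,0,0,-0.52,-1],[205,-71,6,0,0,-0.7,-1],[260,-90,8,0,0,-0.87,-1],[315,-108,8,0,0,-1.05,-1],[355,-122,8,0,0,-1.22,-1],[369,-127,9,0,0,-1.4,-1],[369,-127,9,0,0,-1.5706,-1],[369,-127,9,0,0,-1.5706,-1],[369,-127,9,0,0,-1.5706,-1],[369,-127,9,0,0,-1.5706,-1]]]' 25
python3 - <<'E'
from h import *
st,im=snap("wrist","w10"); print(st["position"],R.from_rotvec(st["ee_rot"]).as_matrix().round(4))
a=np.linspace(0,2*np.pi,200)
c=(.4818,.3812)
P=np.array([proj("wrist",[c[0]+.017*np.cos(t),c[1]+.017*np.sin(t),.1],st) for t in a]);print(P.min(0),P.max(0))
view("w10","w10c",220,100,200,200,3)
E
```

```text
clock: 24.42
position: [0.4827, 0.3801, 0.3594]
ee_rot: [-0.327, -3.124, 0.001]
force: [0.1, -1.0, 0.4]
width: 1.001
[0.48272753 0.38010554 0.35938987] [[-9.784e-01  2.068e-01 -3.000e-04]
 [ 2.068e-01  9.784e-01 -5.000e-04]
 [ 2.000e-04 -5.000e-04 -1.000e+00]]
[295.0990719 183.9666112] [341.42165506 227.76240891]
```

View pics/w10c.png

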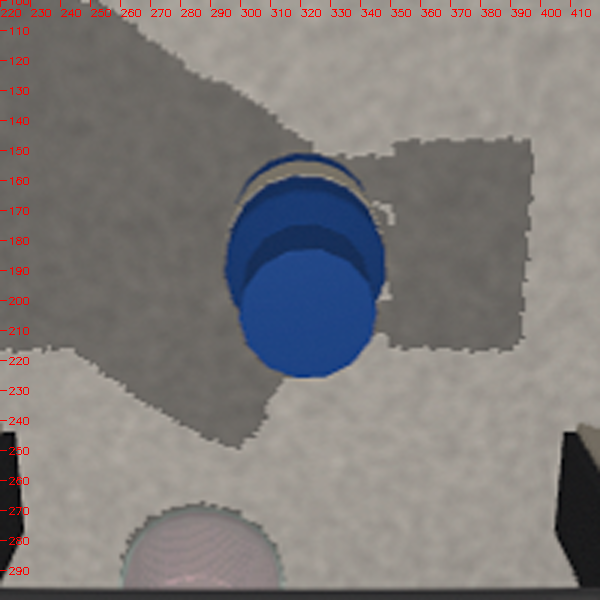

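Run:
```python
from h import *
p=ray("wrist",322.5,204.0,.1,arm.observe()); print(p); goal(p[0],p[1],.086,np.pi+MY)
```

```text
[0.48078334 0.38471959]
shift [  2.8   4.1 114.5] turn [-0.0003 -0.     -0.0023]
```

```bash
python3 -m pendant '[[[2.5,4,50,0,0,-0.002,-1],[2.5,4,95,0,0,-0.002,-1],[2.5,4,111,0,0,-0.002,-1],[2.5,4,114.5,0,0,-0.002,-1],[2.5,4,114.5,0,0,-0.002,-1],[2.5,4,114.5,0,0,-0.002,1],[2.5,4,114.5,0,0,-0.002,1],[2.5,4,114.5,0,0,-0.002,1],[2.5,4,114.5,0,0,-0.002,1],[2.5,4,114.5,0,0,-0.002,1],[2.5,4,114.5,0,0,-0.002,1],[2.5,4,114.5,0,0,-0.002,1],[2.5,4,114.5,0,0,-0.002,1]]]' 25
```

```text
clock: 26.1
position: [0.481, 0.3848, 0.2452]
ee_rot: [0.319, 3.125, -0.0]
force: [0.5, 0.2, -1.0]
width: 0.367
```

```bash
python3 -m pendant '[[[0,0,-10,0,0,0,1],[0,0,-60,0,0,0,1],[0,0,-115,0,0,0,1],[0,0,-160,0,0,0,1],[0,0,-180,0,0,0,1],[0,0,-180,0,0,0,1],[0,0,-180,0,0,0,1]]]'
python3 -c "
from h import *
goal(.617,-.135,.266,np.pi+MY)"
```

```text
clock: 26.98
position: [0.4807, 0.3846, 0.4242]
ee_rot: [-0.319, -3.124, 0.002]
force: [0.1, -0.1, -1.4]
width: 0.365
shift [-2.385e+02 -4.813e+02 -3.000e-01] turn [-0.0013 -0.0008  0.0017]
```

```bash
python3 -m pendant '[[[-18,-35,0,0,0,0,1],[-43,-87,0,0,0,0,1],[-69,-139,0,0,0,0,1],[-95,-191,0,0,0,0,1],[-120,-243,0,0,0,0,1],[-146,-295,0,0,0,0,1],[-172,-347,0,0,0,0,1],[-198,-399,0,0,0,0,1],[-220,-444,0,0,0,0,1],[-234,-472,0,0,0,0,1],[-238,-481,0,0,0,0,1],[-238,-481,0,0,0,0,1],[-238,-481,0,0,0,0,1],[-238,-481,0,0,0,0,1],[-238,-481,0,0,0,0,1]]]'
python3 - <<'E'
from h import *
st,im=snap("wrist","w11"); print(st["position"])
a=np.linspace(0,2*np.pi,200)
c=(.617,-.135)
P=np.array([proj("wrist",[c[0]+.036*np.cos(t),c[1]+.036*np.sin(t),.003],st) for t in a]);print(P.min(0),P.max(0))
E
```

```text
clock: 28.85
position: [0.6169, -0.1335, 0.4254]
ee_rot: [0.317, 3.125, 0.001]
force: [1.5, -0.7, -1.3]
width: 0.364
[ 0.61690511 -0.13348349  0.42539668]
[284.79719685 131.7166811 ] [345.6191515  191.51148997]
```

View pics/w11.png

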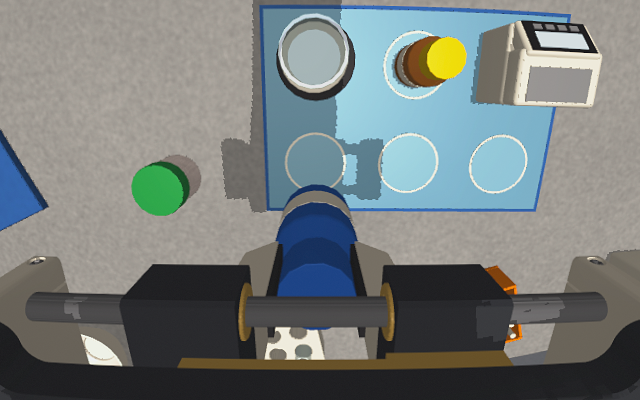

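The circle appears at x 285–345, y 132–192, as predicted. Lowering the blue bottle.

```bash
python3 -m pendant '[[[0,-1.5,40,0,0,0,1],[0,-1.5,95,0,0,0,1],[0,-1.5,145,0,0,0,1],[0,-1.5,168,0,0,0,1],[0,-1.5,175,0,0,0,1],[0,-1.5,176.5,0,0,0,1],[0,-1.5,176.5,0,0,0,1],[0,-1.5,176.5,0,0,0,1],[0,-1.5,176.5,0,0,0,1]]]'
```

```text
clock: 30.02
position: [0.6168, -0.1359, 0.2495]
ee_rot: [0.319, 3.124, 0.0]
force: [0.2, 0.4, -1.3]
width: 0.37
```

```bash
python3 -m pendant '[[[0,0,1,0,0,0,1],[0,0,1,0,0,0,1],[0,0,1,0,0,0,-0.1],[0,0,1,0,0,0,-0.3],[0,0,1,0,0,0,-0.6],[0,0,1,0,0,0,-0.6],[0,0,-10,0,0,0,-0.6],[0,0,-50,0,0,0,-0.6],[0,0,-105,0,0,0,-0.6],[0,0,-120,0,0,0,-1],[0,0,-120,0,0,0,-1]]]'
python3 - <<'E'
from h import *
st,im=snap("wrist","w12"); print(st["position"],st["clock"])
goal(.6,-.2997,.195,np.pi+MY)
E
```

```text
clock: 31.4
position: [0.6168, -0.1359, 0.3703]
ee_rot: [0.319, 3.122, 0.0]
force: [-0.7, 0.1, -1.3]
width: 0.964
[ 0.6167581  -0.13594618  0.37025385] 31.4
shift [ -17.1 -163.9   14.6] turn [0.0003 0.0002 0.0018]
```

View pics/w12.png

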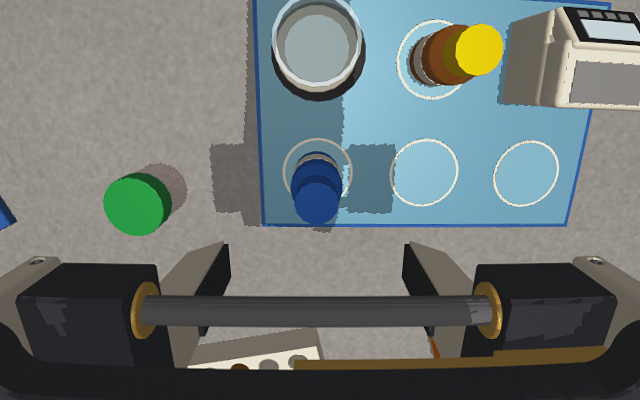

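The blue bottle is upright in its circle, with its cap at (317,202). The jar is last.

```bash
python3 -m pendant '[[[-6,-50,5,0,0,0,-1],[-12,-105,10,0,0,0,-1],[-17,-150,14,0,0,0,-1],[-17,-164,14,0,0,0,-1],[-17,-164,14,0,0,0,-1],[-17,-164,14,0,0,0,-1],[-17,-164,14,0,0,0,-1],[-17,-164,14,0,0,0,-1]]]' 25
python3 - <<'E'
from h import *
st,im=snap("wrist","w13"); print(st["position"])
a=np.linspace(0,2*np.pi,200)
c=(.6,-.2997)
P=np.array([proj("wrist",[c[0]+.028*np.cos(t),c[1]+.028*np.sin(t),.065],st) for t in a]);print(P.min(0),P.max(0))
view("w13","w13c",220,100,200,150,4)
E
```

```text
clock: 32.45
position: [0.6005, -0.2987, 0.3549]
ee_rot: [0.317, 3.125, 0.001]
force: [0.8, -1.0, 1.2]
width: 0.996
[ 0.60052754 -0.29874114  0.35488702]
[281.14845947 161.20194692] [349.57459019 226.60046881]
```

View pics/w13c.png

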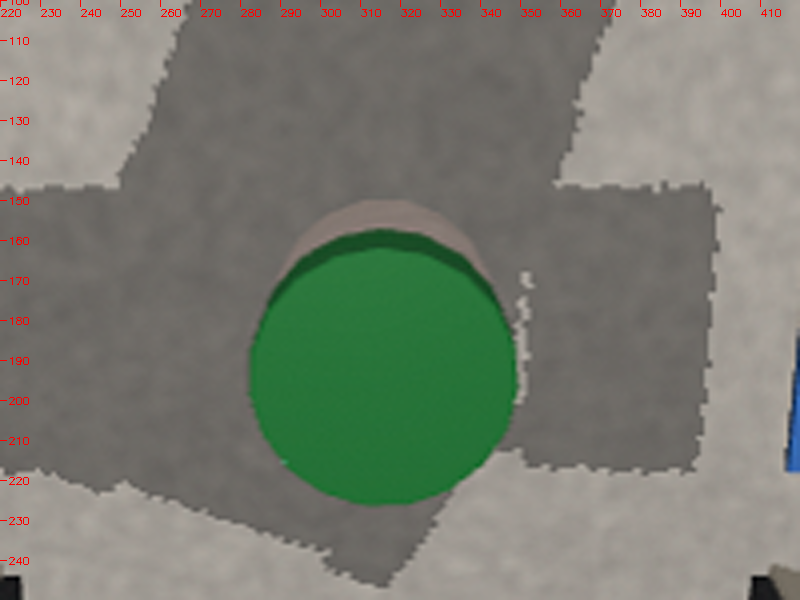

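```bash
python3 -m pendant '[[[0,-0.8,50,0,0,0,-1],[0,-0.8,100,0,0,0,-1],[0,-0.8,135,0,0,0,-1],[0,-0.8,142,0,0,0,-1],[0,-0.8,142,0,0,0,-1],[0,-0.8,142,0,0,0,-1],[0,-0.8,142,0,0,0,1],[0,-0.8,142,0,0,0,1],[0,-0.8,142,0,0,0,1],[0,-0.8,142,0,0,0,1],[0,-0.8,142,0,0,0,1],[0,-0.8,142,0,0,0,1],[0,-0.8,142,0,0,0,1]]]' 25
```

```text
clock: 34.12
position: [0.6, -0.3006, 0.2128]
ee_rot: [0.319, 3.125, 0.0]
force: [-0.1, 1.2, 1.7]
width: 0.606
```

```bash
python3 -m pendant '[[[0,0,-10,0,0,0,1],[0,0,-60,0,0,0,1],[0,0,-115,0,0,0,1],[0,0,-160,0,0,0,1],[0,0,-180,0,0,0,1],[0,0,-180,0,0,0,1],[0,0,-180,0,0,0,1]]]'
python3 -c "
from h import *
goal(.662,.0795,.2335,np.pi+MY)"
```

```text
clock: 35.0
position: [0.5995, -0.3005, 0.3916]
ee_rot: [-0.319, -3.124, -0.001]
force: [-0.4, 0.5, -1.0]
width: 0.602
shift [ 15.7 384.7  -0.7] turn [ 0.0004 -0.0016  0.0016]
```

```bash
python3 -m pendant '[[[1,35,0,0,0,0.0016,1],[4,87,0,0,0,0.0016,1],[6,139,0,0,0,0.0016,1],[8,191,0,0,0,0.0016,1],[10,243,0,0,0,0.0016,1],[12,295,0,0,0,0.0016,1],[14,345,0,0,0,0.0016,1],[15.5,375,0,0,0,0.0016,1],[15.5,384.5,0,0,0,0.0016,1],[15.5,384.5,0,0,0,0.0016,1],[15.5,384.5,0,0,0,0.0016,1],[15.5,384.5,0,0,0,0.0016,1],[15.5,384.5,0,0,0,0.0016,1]]]'
python3 - <<'E'
from h import *
st,im=snap("wrist","w14"); print(st["position"])
a=np.linspace(0,2*np.pi,200)
c=(.662,.0795)
P=np.array([proj("wrist",[c[0]+.036*np.cos(t),c[1]+.036*np.sin(t),.003],st) for t in a]);print(P.min(0),P.max(0))
E
```

```text
clock: 36.62
position: [0.6625, 0.0781, 0.3929]
ee_rot: [0.324, 3.125, -0.0]
force: [0.4, -0.0, -1.9]
width: 0.607
[0.66245172 0.07808183 0.39293664]
[284.88876936 134.32182854] [350.7402398 198.791018 ]
```

View pics/w14.png

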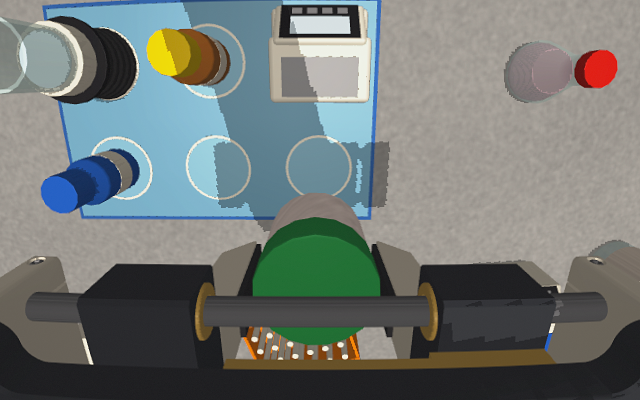

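The circle appears at x 286–352, y 135–199, so its centre is about 1 mm left of my prediction. I'll correct for that and lower the jar.

```bash
python3 -m pendant '[[[0,2.5,40,0,0,0,1],[0,2.5,95,0,0,0,1],[0,2.5,145,0,0,0,1],[0,2.5,168,0,0,0,1],[0,2.5,175,0,0,0,1],[0,2.5,176,0,0,0,1],[0,2.5,176,0,0,0,1],[0,2.5,176,0,0,0,1],[0,2.5,176,0,0,0,1]]]'
```

```text
clock: 37.8
position: [0.6632, 0.0816, 0.2175]
ee_rot: [0.321, 3.124, 0.001]
force: [0.0, -0.1, -0.8]
width: 0.601
```

```bash
python3 -m pendant '[[[0,0,1.2,0,0,0,1],[0,0,1.2,0,0,0,1],[0,0,1.2,0,0,0,0],[0,0,1.2,0,0,0,-0.6],[0,0,1.2,0,0,0,-1],[0,0,1.2,0,0,0,-1],[0,0,1.2,0,0,0,-1],[0,0,-10,0,0,0,-1],[0,0,-50,0,0,0,-1],[0,0,-105,0,0,0,-1],[0,0,-160,0,0,0,-1],[0,0,-200,0,0,0,-1],[0,0,-200,0,0,0,-1],[0,0,-200,0,0,0,-1]]]'
python3 - <<'E'
from h import *
st,im=snap("wrist","w15"); print(st["position"],st["width"])
goal(.43,.35,.25)
E
```

```text
clock: 39.55
position: [0.6626, 0.0815, 0.4167]
ee_rot: [-0.322, -3.125, -0.0]
force: [-0.3, -0.0, -1.0]
width: 1.001
[0.66264791 0.08146647 0.41667254] 1.0008344231633588
shift [282.4 215.5   7.2] turn [-0.0005 -0.0015  0.    ]
```

View pics/w15.png

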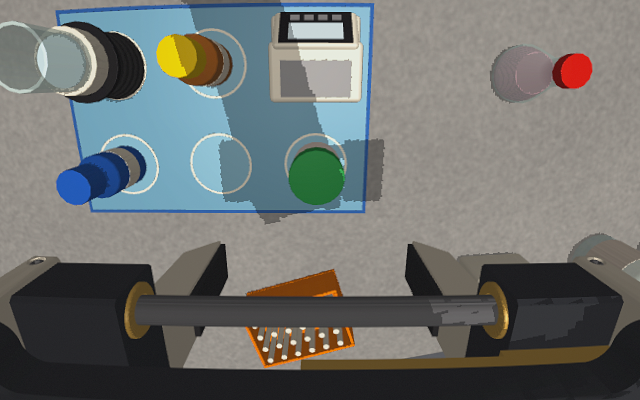

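All objects are on their circles. I'll move the arm clear for a final check from above.

```bash
python3 -m pendant '[[[45,35,0,0,0,0,-1],[90,70,0,0,0,0,-1],[135,105,0,0,0,0,-1],[180,140,0,0,0,0,-1],[225,172,0,0,0,0,-1],[282,215,0,0,0,0,-1],[282,215,0,0,0,0,-1],[282,215,0,0,0,0,-1],[282,215,0,0,0,0,-1]]]'
python3 - <<'E'
from h import *
snap("top","t16");snap("scene","s16");snap("wrist","w16")
view("t16","t16c",250,90,180,135,4)
view("s16","s16c",210,140,220,140,3)
print(arm.observe()["clock"])
a=np.linspace(0,2*np.pi,200)
for n,c,r,z in [("stand",(.5094,-.1125),.037,.063),("platen",(.5094,-.114),.03,.083),("rim",(.5094,-.114),.026,.138),("amber",(.532,-.0065),.017,.103),("blue",(.6168,-.1359),.017,.103),("jar",(.6630,.0812),.028,.068)]:
  P=np.array([proj("top",[c[0]+r*np.cos(t),c[1]+r*np.sin(t),z]) for t in a]);print(n,P.min(0).round(1),P.max(0).round(1))
E
```

```text
clock: 40.72
position: [0.4319, 0.3479, 0.4163]
ee_rot: [0.326, 3.124, -0.002]
force: [1.1, -0.2, -0.8]
width: 1.003
40.875
stand [354.4 170.2] [384.8 200.5]
platen [358.7 171.9] [383.7 196.9]
rim [362.5 170.2] [385.4 193. ]
amber [319.1 166.1] [333.6 180.5]
blue [374.2 131.4] [388.5 145.5]
jar [279.4 110.8] [302.2 133.2]
```

View pics/t16c.png

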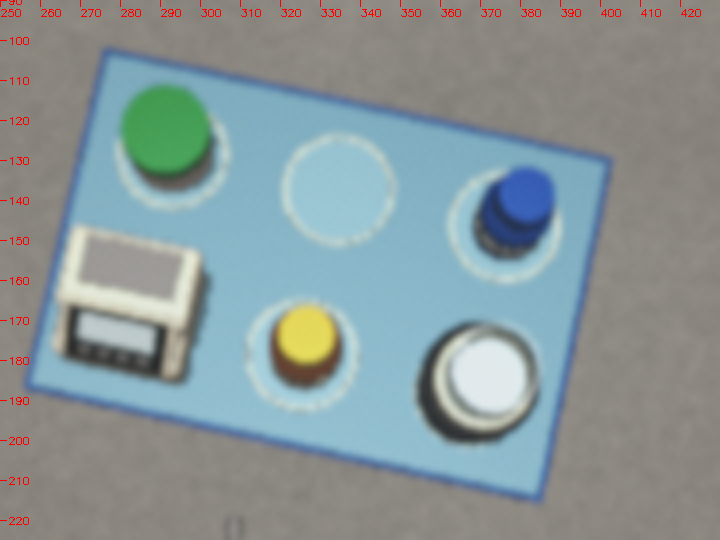

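View pics/s16c.png

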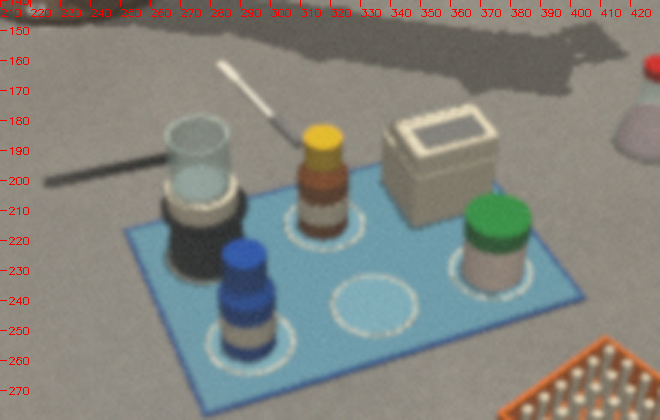

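```bash
python3 -c "
from cell import arm
print(arm.observe()['dq'].round(3), arm.sign_off())"
```

```text
the job is handed in; nothing more can be done
[-0.004 -0.004 -0.006 -0.002 -0.002  0.001 -0.004] None
```

The station is laid out as asked, and I handed the job in at about 41 s with the gripper open and clear of everything. I placed things in the order given: platen, beaker, amber bottle, blue bottle, jar.

- **Platen and beaker:** the platen sits about 1 to 1.5 mm off the stand's centre. The beaker stayed upright throughout and is within about 0.5 mm of the platen's centre.
- **Bottles and jar:** the final top and scene views show all three upright inside their circles. The amber and blue bottles are 1–2 mm from their circle centres, and the jar is at most about 3 mm off.
- **Red-capped flask:** I did not touch it, and it looked unmoved in the later pictures.

No check failed. The top and wrist cameras disagreed by 1–4 mm in places, most at the blue bottle before I picked it up. I used the wrist camera's reading for the final alignment there.

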